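# Brush out the dust cup and pull the extractor's filter for inspection

## Task

Service the bench dust extractor: first brush out its emptied dust cup by working the round brush that stands in it up and down twice without letting go, each time until the brush's lower end is near the cup's rim and then back down to the cup's floor, and leave the brush standing in the upright cup. Then lift the machine's hinged cover flap, leave it standing open, draw the filter cassette hidden beneath up out of its slot and hold it up for inspection: finish while still holding it in the gripper, still and upright, its lower edge at least 4 cm above the top of the machine's housing and its broad pleated faces parallel to the table's front edge (the edge on the robot's side). Do not tip the cup or push the other things on the bench about.

Things in the scene. Friction and masses are not known exactly. Their poses are not given: they have to be found in the camera images.
- bench (a point): a fixed point on the bench top, 0.5 m straight ahead of the robot, for its axes only. Its x axis points from the robot to the far side of the table, y to the robot's left along the table's front edge, z up; the work surface is at z = 0
- cup: dust cup of clear plastic, a straight open cylinder 90 mm high, 72 mm across outside and 66 mm inside, floor 5 mm thick, about 240 g, loose, standing upright on the bench. Origin: centre of its underside; z up
- brush: round brush standing head down in the cup, 215 mm long, ~100 g, loose: bristle head 60 mm across (solid core 54 mm) from 0 to 60 mm, 10 mm steel stem to 115 mm, round wooden handle up to 20 mm thick from 115 to 215 mm. Origin: centre of the lower end of the head; z along the brush, up to the handle
- brush_handle (a point): the place to grip the brush: on its axis, 190 mm above its lower end, where the handle is 20 mm thick; z along the brush
- extractor: grey bench dust extractor, fixed, housing 200 (x) by 300 (y) by 130 mm high; a round fan cover on its left stands 13 mm higher. Origin: centre of its underside; front, with the round cup dock, faces -x. The flap covers the filter bay, an open well 98 (x) by 180 mm (y), 44 mm deep, centred at x -41, y -45 mm; a slot in the well's floor holds the cassette
- flap (a joint): angle of the cover flap: 0 shut (level) to 1.85 at its stop; at the start 0 to 0.12. It opens upward and backward about its far edge, and its friction hinge keeps it wherever it is left (about 1.5 N at the handle moves it)
- flap_handle (a point): middle of the flap's bail handle: a round steel bar 10 mm thick, 92 mm long, parallel to the machine's y, level with the flap, 153 mm from the hinge line and 35 mm in front of the flap's front edge (30 mm free behind the bar, 82 mm between the bail's legs); 133 mm above the bench when shut. Its x points to the hinge, y along the bar; it turns with the flap
- flap_hinge (a point): middle of the hinge line at the flap's far edge, 133 mm above the bench; the flap is a plate 114 by 190 by 5 mm. The axes turn with the flap: y along the hinge, -x towards the handle
- filter: filter cassette, ~160 g, loose: grey frame with white paper pleats, 23 (x) by 150 (y) by 78 mm (z), upright in its slot (3 mm play, underside 12 mm above the bench, frame's top 4 mm above the well's floor), with an upright pull tab on top 10 (x) by 50 (y) by 34 mm high. Origin: centre of the underside; x square to the broad faces, z up to the tab. Lift straight up by 120 mm to leave the machine
- filter_tab (a point): the place to grip the pull tab: its middle, 100 mm above the cassette's underside, 12 mm below the tab's top and 22 mm above the frame; axes as the cassette's. At least 37 mm free in front of the tab and behind it
- tin: bystander: closed metal adhesive tin, 74 mm across, 95 mm high; origin under its centre
- tape: bystander: roll of white tape lying flat, 104 mm across, 24 mm high; origin under its centre
- scissors: bystander: scissors lying flat, 200 mm long, 12 mm high, orange handles; origin under the pivot, x towards the points
- ruler: bystander: steel ruler lying flat, 300 by 30 by 4 mm; origin under its centre, x along it
- phone: bystander: black phone lying flat, 150 by 73 by 9 mm; origin under its centre, x along it
- mallet: bystander: mallet lying on the bench, white head 52 mm across and 80 mm long, handle 200 mm towards -x; origin under the head
- punches: bystander: wooden block 70 by 150 by 45 mm with upright steel punches up to 105 mm high; origin under its centre
Mind the look-alikes: they are no part of the job. Leave any yellow look-alike of the brush alone. Leave any turquoise look-alike of the cup alone.

How it is judged:
On the way, in this order (a step that is already met when the one before it is completed fails the run):
1. the gripped brush is drawn up inside the cup, its lower end at least 50 mm above the cup's underside (z of brush in the frame of cup above 0.05 m and horizontal distance between brush and cup below 0.03 m and contact force between the fingers and brush above 0.5 N), for 0.05 s.
2. the gripped brush is pushed back down to the cup's floor (within 10 mm) (z of brush in the frame of cup below 0.015 m and horizontal distance between brush and cup below 0.03 m and contact force between the fingers and brush above 0.5 N), for 0.05 s.
3. the gripped brush is drawn up a second time (all of step 1), for 0.05 s.
4. the gripped brush is back down on the cup's floor (all of step 2), for 0.05 s.
5. the cover flap is lifted open, past 1.2 rad (value of joint flap above 1.2 rad), for 0.2 s.
6. the cassette is drawn up out of its slot by the fingers (z of filter in the frame of extractor above 0.09 m and contact force between the fingers and filter above 0.5 N), for 0.1 s.
At the end, for the whole second after the job is handed in: cassette held still, off the machine, underside over 160 mm up, within 0.2 rad of upright, face within 0.22 rad of square to the table's x; flap past 1.2 rad; brush released, within 10 mm of the cup's floor and 0.3 rad of upright; cup upright on the bench; bystanders within 30 mm of their start (height (world z) of filter above 0.16 m and angle between filter's own z axis and vertical below 0.2 rad and angle between the x axis of filter and the x axis of bench, either way round below 0.22 rad and linear speed of filter below 0.03 m/s and angular speed of filter below 0.3 rad/s and contact force between the fingers and filter above 1 N and contact force between filter and extractor below 0.1 N and value of joint flap above 1.2 rad and z of brush in the frame of cup below 0.015 m and horizontal distance between brush and cup below 0.03 m and angle between brush's own z axis and vertical below 0.3 rad and angle between cup's own z axis and vertical below 0.1 rad and height (world z) of cup below 0.01 m and contact force between the fingers and brush below 0.1 N and distance of each of tin, tape, scissors, ruler, phone, mallet, punches from where it was at the start of the episode below 0.03 m); the arm keeps its last pose, push and grip.
It fails at once if the cup is tipped (beyond 0.35 rad) (angle between cup's own z axis and vertical above 0.35 rad).
It fails at once if a bystander is moved by more than 30 mm (distance of any of tin, tape, scissors, ruler, phone, mallet, punches from where it was at the start of the episode above 0.03 m).
It also fails if it takes over 58 s, if anything falls off the work surface, if the arm or the gripper's body presses on something with over 40 N, if the wrist force passes 120 N, or if a joint passes its speed limit or range.

## Robot

A 6-joint arm with a two-finger parallel gripper is mounted at the origin on the work surface. World frame = base frame: x ahead of the robot, y to its left, z up, the work surface at z = 0. Lengths are in m, angles in rad, forces in N, time in s.
With the tool pointing down it reaches from about 0.35 to 0.775 m from the base axis. Payload 5.5 kg.
Tool frame: the origin (TCP) lies on the centre line of the jaws, within the pads' length; the fingertips stand 17 mm ahead of it and the grasp point (between the pads) lies 2 mm behind it; z points along the fingers, y is the direction in which the jaws open and shut (so a half turn about z gives the same grasp; the last joint's range is limited). The gripper opens to 85 mm and grips with 20 to 120 N. Pads are 22 mm wide; open, the fingers measure 114 mm over their backs; the gripper's body (76 mm by 85 mm) begins 54 mm behind the grasp point. The pads swing forward as they close: fully open they stand 13 mm farther back than shut.
Start: joints at [0.978, 0.313, 0.046, 1.304, 0, 1.431], TCP at [0.252, 0.517, 0.248] pointing down, gripper open.
Joint ranges: [-2.76, 2.76], [-0.86, 1.69], [-1.03, 1.26], [-2.2, 2.34], [-1.47, 1.5], [-3.14, 3.14]. Speed limits (rad/s): [2.57, 2.57, 3.14, 3.14, 3.14, 3.14].

## Interface

Orientations are given as a unit quaternion [x, y, z, w].
In Python, from workcell import state, imaging, workorder gives the robot as it stands. The module is installed in compiled form; this text tells all that it offers.
- The arm moves only by the shell command python3 -m crank 'ROWS' [FORCE]. ROWS is JSON, a list of rows, each an object of numbers: "claw": the opening, from -1 (shut) to 1 (fully open); "x", "y", "z": the shift along the tool's x, y, z in cm; "spin": the turn about the tool's z in degrees. In form: [{"claw": .., "x": .., "y": .., "z": .., "spin": ..}, ...]. A call has 1 to 12 rows; each row shifts and turns the commanded pose from where the row before left it, along the tool's axes as they then stand; what a row does not reach is not made up. A row lasts 1/10 s, in which the tool goes at most 50 mm and 8.59 degrees, less where a joint would pass 70% of its speed; a pose out of reach is approached as far as the arm can. A call with a gripper value outside its range is refused whole. The fingers move at their own pace and stop on an object; FORCE is the grip in N (left out, the last holds). Time passes only in rows, so rows that do not move let the fingers close. It gives the time, the measured TCP pose, the force and the opening at its end, in the units of the state.
- state(): the state, without advancing time (a new reading comes with each control period).
- imaging.grab_frame(name): name is "side" or "top" or "wrist"; returns a dict with "pixels" (400x640x3 uint8, red, green, blue), "K" (3x3 intrinsics, pixels), "k1" (the pictures are not rectified: a ray, as slopes to the right and down, at radius r is drawn at 1 + k1 r^2 times it, then the intrinsics apply), "rvec" (rotation vector, rad) and "tvec" (3), from world to camera coordinates, as OpenCV has them; the wrist camera has in their place "tool_from_camera" (4x4, takes a point from camera to tool coordinates, whose origin is the TCP and whose axes are the flange's). Camera axes: x right, y down, z forward; pixel columns grow to the right and rows downward; lengths in m; the calibration is good to about 2 mm. A picture is of the moment at which its call begins: read the wrist's pose just before it. There is no depth.
- workorder.hand_in(): hands the job in, once; it reports no verdict.
The state is a dict: "t": time; "qpos": joint angles; "joint_velocities": joint speeds; "tau": joint torques, N m; "ee_pos": TCP position; "ee_rot": TCP orientation; "force": force on the tool from outside, world axes, zero at the start; "wrist_torque": the same for the moment, N m; "finger_gap": finger opening in m.
Only numpy, scipy, OpenCV 4.12 (cv2) and the standard library are available. Lean on these libraries where they do the work, as an engineer would, in place of code of your own. Each camera call takes 0.05 s, during which the arm holds its last target. There are 200 camera calls.

## Working session

There is one attempt and no reset: what is moved stays moved. The work goes in short steps, Python scripts to look and compute and a shell command to move; the robot and the scene stay as the last step left them, time stands still between calls to the robot, and variables do not carry over. Pictures are saved under pics/ and viewed, about 8 in all and at most 12, crops included, and the job is handed in when it is done.

```bash
mkdir -p pics; cat > h.py <<'E'
import numpy as np, cv2
from scipy.spatial.transform import Rotation as R
from workcell import state, imaging, workorder
def grab(n):
    s=state(); f=imaging.grab_frame(n)
    K=np.array(f["K"]); k1=f["k1"]
    if n=="wrist":
        T=np.eye(4);T[:3,:3]=R.from_quat(s["ee_rot"]).as_matrix();T[:3,3]=s["ee_pos"]
        M=T@np.array(f["tool_from_camera"])
    else:
        r=cv2.Rodrigues(np.array(f["rvec"],float))[0]; M=np.eye(4);M[:3,:3]=r.T;M[:3,3]=-r.T@np.array(f["tvec"]).ravel()
    return dict(px=f["pixels"],K=K,k1=k1,M=M)
def save(g,fn,crop=None,s=1):
    p=g["px"]
    if crop: p=p[crop[1]:crop[3],crop[0]:crop[2]]
    if s!=1: p=cv2.resize(p,None,fx=s,fy=s,interpolation=cv2.INTER_CUBIC)
    cv2.imwrite("pics/"+fn,np.ascontiguousarray(p[:,:,::-1]))
    np.savez("pics/"+fn+".npz",**{k:g[k] for k in("K","k1","M")})
def load(fn): return np.load("pics/"+fn+".npz")
def ray(g,u,v):
    uv=cv2.undistortPoints(np.array([[[u,v]]],float),g["K"],np.array([float(g["k1"]),0,0,0]))[0,0]
    d=g["M"][:3,:3]@np.array([uv[0],uv[1],1]); return g["M"][:3,3],d/np.linalg.norm(d)
def atz(g,u,v,z):
    o,d=ray(g,u,v); return o+d*(z-o[2])/d[2]
def tri(*rs):
    A=sum(np.eye(3)-np.outer(d,d) for o,d in rs); b=sum((np.eye(3)-np.outer(d,d))@o for o,d in rs); return np.linalg.solve(A,b)
def proj(g,P):
    W=np.linalg.inv(g["M"]); r=cv2.Rodrigues(W[:3,:3])[0]
    return cv2.projectPoints(np.array(P,float).reshape(-1,1,3),r,W[:3,3],g["K"],np.array([float(g["k1"]),0,0,0]))[0][:,0]
E
python3 - <<'E'
from h import *
s=state(); print(s["ee_pos"],R.from_quat(s["ee_rot"]).as_matrix().round(3).tolist(),s["finger_gap"])
for n in("top","side"):
    g=grab(n); save(g,n+"0.png"); print(n,g["M"].round(3).tolist())
E
```

```text
[0.25128189 0.51664884 0.24739777] [[-0.899, 0.438, -0.001], [0.438, 0.899, -0.002], [0.0, -0.002, -1.0]] 0.08573827997791787
top [[0.059, -0.978, 0.202, 0.308], [-0.998, -0.058, 0.012, -0.01], [-0.0, -0.203, -0.979, 1.112], [0.0, 0.0, 0.0, 1.0]]
side [[0.81, -0.321, 0.492, -0.066], [-0.587, -0.417, 0.694, -0.792], [-0.018, -0.851, -0.525, 0.733], [0.0, 0.0, 0.0, 1.0]]
```

View pics/top0.png

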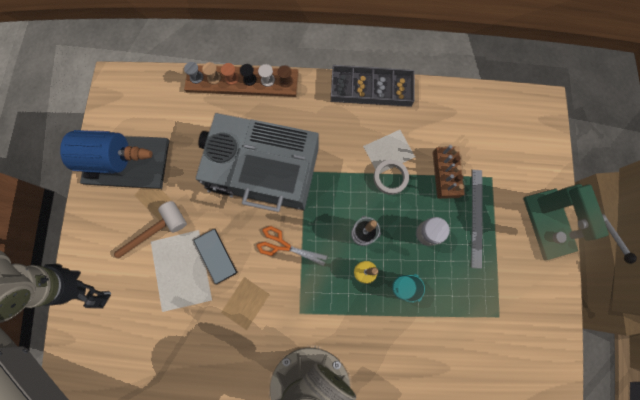

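View pics/side0.png

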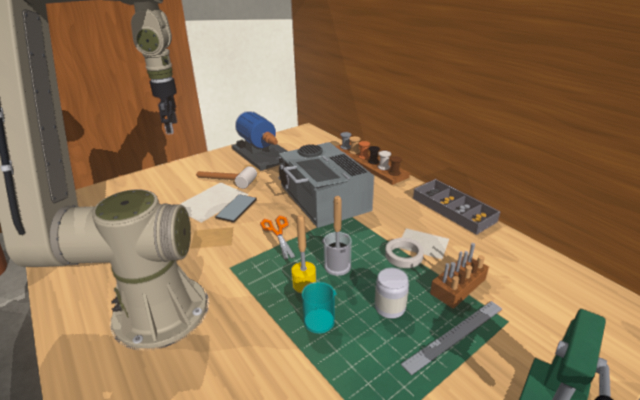

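Look-alikes: in the top view, the clear cup with the brown-handled brush is at (366,231). The yellow brush is at (366,271), the turquoise cup at (407,288) and the white tin at (435,231). My choice is the clear cup and its brush. The extractor is at (258,160), with its bail at about (264,202). I'll check this in close crops.

```bash
python3 - <<'E'
import cv2
a=cv2.imread("pics/top0.png")[110:310,190:450]; cv2.imwrite("pics/topc.png",cv2.resize(a,None,fx=3,fy=3,interpolation=2))
a=cv2.imread("pics/side0.png")[135:335,250:440]; cv2.imwrite("pics/sidec.png",cv2.resize(a,None,fx=3,fy=3,interpolation=2))
E
```

```text
(no output)
```

View pics/topc.png

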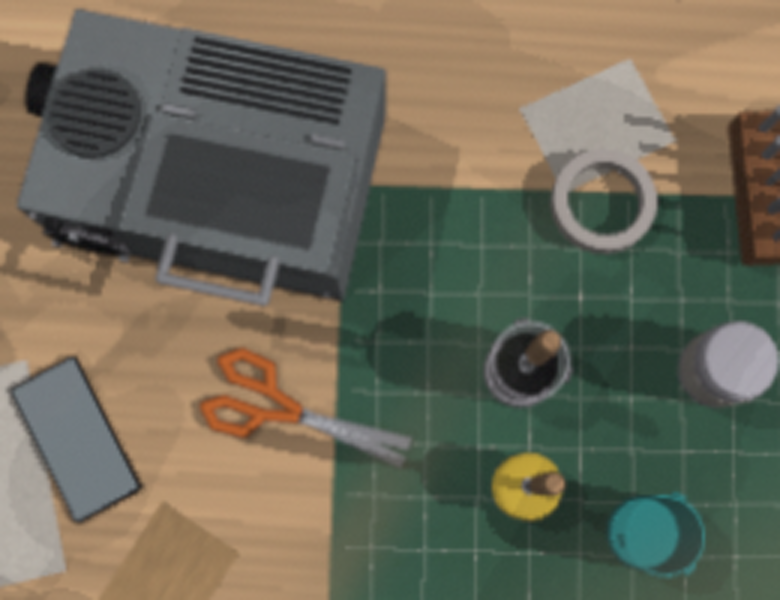

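View pics/sidec.png

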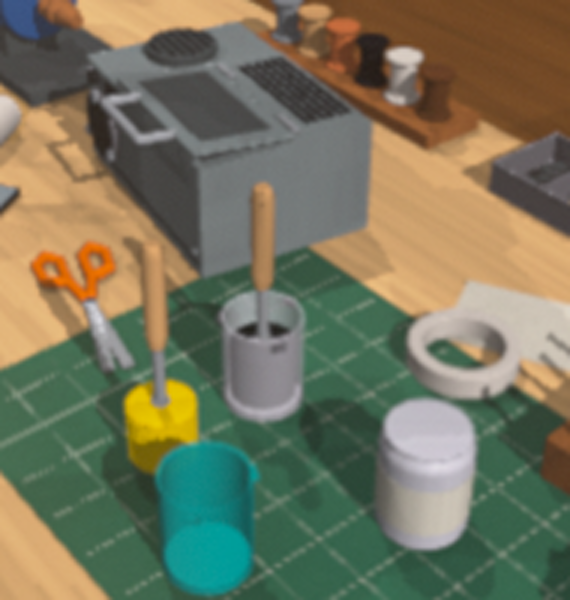

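The crops show the clear cup's rim centred at topc (530,360) and sidec (262,318). The brush handle's top is at topc (548,342) and sidec (262,188). The bail bar's ends are at topc (160,280) and (265,298), and at sidec (107,100) and (141,139). The yellow and turquoise items are separate.

```bash
python3 - <<'E'
from h import *
t,s=load("top0.png"),load("side0.png")
T=lambda x,y:(190+x/3,110+y/3)
S=lambda x,y:(250+x/3,135+y/3)
def both(n,a,b): 
    P=tri(ray(t,*T(*a)),ray(s,*S(*b))); print(n,P.round(3),(proj(t,P)-T(*a)).round(1),(proj(s,P)-S(*b)).round(1))
both("brushtop",(548,342),(262,186)); both("rim",(530,360),(262,318))
both("bailL",(160,280),(107,100)); both("bailR",(265,298),(141,139))
both("BL",(80,10),(250-0,27)); 
both("BR",(385,70),(369,125))
for n,p,z in(("rim",(530,360),.09),("top",(548,342),.22),("BL",(80,10),.13),("BR",(385,70),.13),("FL",(22,205),.13),("bailL",(160,280),.138),("bailR",(265,298),.138),("tinTop",(740,362),.095),("yel",(550,483),.21),("turq",(660,535),.05)):
    print(n,atz(t,*T(*p),z).round(3))
E
```

```text
brushtop [ 0.441 -0.13   0.218] [[ 0.5 -0.7]] [[-0.8  0.2]]
rim [ 0.442 -0.131  0.085] [[ 0.1 -0.2]] [[-0.2  0.1]]
bailL [0.488 0.199 0.145] [[ 0.8 -1.3]] [[-1.2  0.2]]
bailR [0.475 0.107 0.144] [[ 0.2 -0.3]] [[-0.3  0. ]]
BL [0.754 0.308 0.114] [[ 1.4 -2.1]] [[-2.   0.5]]
BR [0.697 0.017 0.125] [[-0.1  0.1]] [[ 0.1 -0. ]]
rim [ 0.441 -0.13   0.09 ]
top [ 0.439 -0.129  0.22 ]
BL [0.74  0.306 0.13 ]
BR [0.696 0.017 0.13 ]
FL [0.549 0.336 0.13 ]
bailL [0.486 0.202 0.138]
bailR [0.476 0.108 0.138]
tinTop [ 0.449 -0.321  0.095]
yel [ 0.329 -0.135  0.21 ]
turq [ 0.291 -0.261  0.05 ]
```

```bash
python3 -m crank '[{"claw":1,"z":-1,"spin":8},{"claw":1,"z":-1,"spin":8},{"claw":1,"z":-1,"spin":8},{"claw":1,"z":-1,"spin":8},{"claw":1,"z":-1,"spin":8},{"claw":1,"z":-1,"spin":8},{"claw":1,"z":-1,"spin":8},{"claw":1,"z":-1,"spin":8}]' 40; python3 -m crank '[{"claw":1,"x":-3,"y":1},{"claw":1,"x":-4,"y":1},{"claw":1,"x":-4,"y":1},{"claw":1,"x":-4,"y":1},{"claw":1,"x":-4,"y":1},{"claw":1,"x":-4,"y":1},{"claw":1,"x":-4,"y":1},{"claw":1,"x":-4,"y":1},{"claw":1,"x":-4,"y":1},{"claw":1,"x":-4,"y":1},{"claw":1,"x":-4,"y":1},{"claw":1,"x":-4,"y":1}]'
```

```text
invalid input at $[0]: expected keys claw, x, y, z, spin
invalid input at $[0]: expected keys claw, x, y, z, spin
```

```bash
python3 -m crank '[{"claw":1,"x":0,"y":0,"z":-1,"spin":8},{"claw":1,"x":0,"y":0,"z":-1,"spin":8},{"claw":1,"x":0,"y":0,"z":-1,"spin":8},{"claw":1,"x":0,"y":0,"z":-1,"spin":8},{"claw":1,"x":0,"y":0,"z":-1,"spin":8},{"claw":1,"x":0,"y":0,"z":-1,"spin":8},{"claw":1,"x":0,"y":0,"z":-1,"spin":8},{"claw":1,"x":0,"y":0,"z":-1,"spin":8}]' 40; python3 -m crank '[{"claw":1,"x":-3,"y":1,"z":0,"spin":0},{"claw":1,"x":-4,"y":1,"z":0,"spin":0},{"claw":1,"x":-4,"y":1,"z":0,"spin":0},{"claw":1,"x":-4,"y":1,"z":0,"spin":0},{"claw":1,"x":-4,"y":1,"z":0,"spin":0},{"claw":1,"x":-4,"y":1,"z":0,"spin":0},{"claw":1,"x":-4,"y":1,"z":0,"spin":0},{"claw":1,"x":-4,"y":1,"z":0,"spin":0},{"claw":1,"x":-4,"y":1,"z":0,"spin":0},{"claw":1,"x":-4,"y":1,"z":0,"spin":0},{"claw":1,"x":-4,"y":1,"z":0,"spin":0},{"claw":1,"x":-4,"y":1,"z":0,"spin":0}]'
```

```text
t: 0.9
ee_pos: [0.2514, 0.5169, 0.3282]
ee_rot: [0.709, 0.705, -0.001, 0.0]
force: [0.7, 0.6, 0.2]
finger_gap: 0.0856
t: 2.1
ee_pos: [0.3719, 0.0456, 0.3282]
ee_rot: [0.707, 0.707, 0.0, -0.0]
force: [1.4, 0.3, -1.4]
finger_gap: 0.0851
```

```bash
python3 -m crank '[{"claw":1,"x":-3.5,"y":1.4,"z":0,"spin":0},{"claw":1,"x":-3.5,"y":1.4,"z":0,"spin":0},{"claw":1,"x":-3.5,"y":1.4,"z":0,"spin":0},{"claw":1,"x":-3.5,"y":1.4,"z":0,"spin":0},{"claw":1,"x":-3.5,"y":1.3,"z":0,"spin":0},{"claw":1,"x":0,"y":0,"z":0,"spin":0},{"claw":1,"x":0,"y":0,"z":0,"spin":0}]'; python3 - <<'E'
from h import *
g=grab("wrist"); save(g,"w1.png"); print(state()["ee_pos"],g["M"].round(3).tolist())
print(proj(g,[[.441,-.13,.22],[.441,-.13,.09],[.441,-.13,.115]]))
E
```

```text
t: 2.8
ee_pos: [0.4409, -0.1281, 0.3276]
ee_rot: [0.707, 0.707, -0.0, -0.001]
force: [-0.7, -0.1, -0.4]
finger_gap: 0.0854
[ 0.44067032 -0.1273699   0.3278346 ] [[1.0, 0.001, -0.001, 0.441], [0.0, -0.961, -0.278, -0.057], [-0.002, 0.278, -0.961, 0.454], [0.0, 0.0, 0.0, 1.0]]
[[315.68572406 202.04187657]
 [315.65529389 165.72916141]
 [315.65945342 170.67610509]]
```

View pics/w1.png

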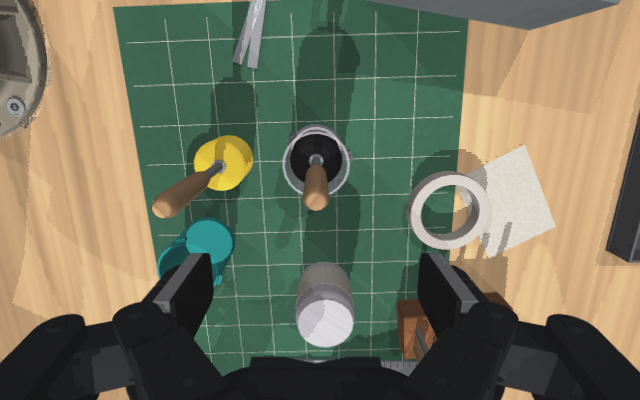

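The wrist view has the handle's top at (316,202), exactly as predicted, so I'll descend and grip.

```bash
python3 -m crank '[{"claw":1,"x":-0.2,"y":0,"z":2.5,"spin":0},{"claw":1,"x":0,"y":0,"z":3,"spin":0},{"claw":1,"x":0,"y":0,"z":3,"spin":0},{"claw":1,"x":0,"y":0,"z":2.5,"spin":0},{"claw":1,"x":0,"y":0,"z":2.5,"spin":0},{"claw":-1,"x":0,"y":0,"z":0,"spin":0},{"claw":-1,"x":0,"y":0,"z":0,"spin":0},{"claw":-1,"x":0,"y":0,"z":0,"spin":0},{"claw":-1,"x":0,"y":0,"z":0,"spin":0},{"claw":-1,"x":0,"y":0,"z":0,"spin":0},{"claw":-1,"x":0,"y":0,"z":0,"spin":0},{"claw":-1,"x":0,"y":0,"z":0,"spin":0}]' 40
```

```text
t: 4.05
ee_pos: [0.4417, -0.1301, 0.1947]
ee_rot: [0.707, 0.707, 0.0, 0.001]
force: [-1.1, 0.2, 6.3]
finger_gap: 0.0185
```

```bash
python3 -m crank '[{"claw":-1,"x":0,"y":0,"z":-1,"spin":0},{"claw":-1,"x":0,"y":0,"z":-1.5,"spin":0},{"claw":-1,"x":0,"y":0,"z":-1.5,"spin":0},{"claw":-1,"x":0,"y":0,"z":-1.5,"spin":0},{"claw":-1,"x":0,"y":0,"z":-1.2,"spin":0},{"claw":-1,"x":0,"y":0,"z":0,"spin":0},{"claw":-1,"x":0,"y":0,"z":0,"spin":0},{"claw":-1,"x":0,"y":0,"z":0,"spin":0}]'; python3 - <<'E'
from h import *
g=grab("side"); save(g,"s2.png",(270,130,400,290),3.5)
print(proj(g,[[.441,-.13,.285]]))
E
```

```text
t: 4.85
ee_pos: [0.4408, -0.1296, 0.2595]
ee_rot: [0.707, 0.707, -0.0, -0.001]
force: [0.0, 0.6, -2.7]
finger_gap: 0.0186
[[336.36458125 172.78873251]]
```

View pics/s2.png

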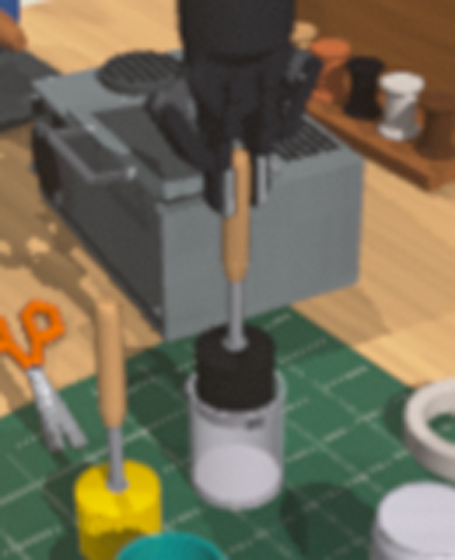

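The brush head has risen (crop 235,360) and the cup is unmoved. Now down, up and down again.

```bash
python3 -m crank '[{"claw":-1,"x":0,"y":0,"z":1.5,"spin":0},{"claw":-1,"x":0,"y":0,"z":1.5,"spin":0},{"claw":-1,"x":0,"y":0,"z":1.5,"spin":0},{"claw":-1,"x":0,"y":0,"z":1.3,"spin":0},{"claw":-1,"x":0,"y":0,"z":0.8,"spin":0},{"claw":-1,"x":0,"y":0,"z":0,"spin":0},{"claw":-1,"x":0,"y":0,"z":0,"spin":0},{"claw":-1,"x":0,"y":0,"z":0,"spin":0}]';python3 -m crank '[{"claw":-1,"x":0,"y":0,"z":-1,"spin":0},{"claw":-1,"x":0,"y":0,"z":-1.5,"spin":0},{"claw":-1,"x":0,"y":0,"z":-1.5,"spin":0},{"claw":-1,"x":0,"y":0,"z":-1.5,"spin":0},{"claw":-1,"x":0,"y":0,"z":-1.2,"spin":0},{"claw":-1,"x":0,"y":0,"z":0,"spin":0},{"claw":-1,"x":0,"y":0,"z":0,"spin":0},{"claw":-1,"x":0,"y":0,"z":0,"spin":0}]'; python3 -m crank '[{"claw":-1,"x":0,"y":0,"z":1.5,"spin":0},{"claw":-1,"x":0,"y":0,"z":1.5,"spin":0},{"claw":-1,"x":0,"y":0,"z":1.5,"spin":0},{"claw":-1,"x":0,"y":0,"z":1.3,"spin":0},{"claw":-1,"x":0,"y":0,"z":0.9,"spin":0},{"claw":-1,"x":0,"y":0,"z":0,"spin":0},{"claw":-1,"x":0,"y":0,"z":0,"spin":0},{"claw":-1,"x":0,"y":0,"z":0,"spin":0}]'
python3 - <<'E'
from h import *
g=grab("side"); save(g,"s3.png",(270,130,400,290),3.5)
E
```

```text
t: 5.7
ee_pos: [0.4414, -0.1298, 0.1945]
ee_rot: [0.707, 0.707, 0.0, 0.0]
force: [-0.7, 0.5, 3.5]
finger_gap: 0.0184
t: 6.5
ee_pos: [0.4408, -0.1295, 0.2605]
ee_rot: [0.707, 0.707, -0.0, -0.001]
force: [-0.7, 0.7, -2.5]
finger_gap: 0.0189
t: 7.3
ee_pos: [0.4411, -0.1297, 0.1941]
ee_rot: [0.707, 0.707, -0.0, -0.0]
force: [-0.1, 0.1, -0.3]
finger_gap: 0.0186
```

View pics/s3.png

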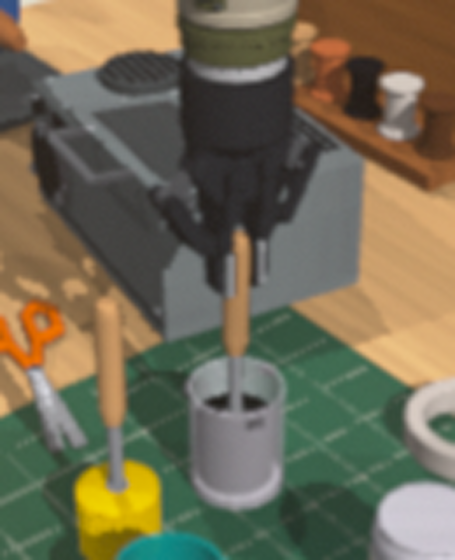

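The brush head is back inside the cup at (235,402), and the cup is in the same place. I'll add a small downward press for certainty, then release and raise.

```bash
python3 -m crank '[{"claw":-1,"x":0,"y":0,"z":0.2,"spin":0},{"claw":-1,"x":0,"y":0,"z":0.1,"spin":0},{"claw":-1,"x":0,"y":0,"z":0,"spin":0},{"claw":-1,"x":0,"y":0,"z":0,"spin":0}]'; python3 -m crank '[{"claw":1,"x":0,"y":0,"z":0,"spin":0},{"claw":1,"x":0,"y":0,"z":0,"spin":0},{"claw":1,"x":0,"y":0,"z":0,"spin":0},{"claw":1,"x":0,"y":0,"z":0,"spin":0},{"claw":1,"x":0,"y":0,"z":0,"spin":0},{"claw":1,"x":0,"y":0,"z":-2,"spin":0},{"claw":1,"x":0,"y":0,"z":-3,"spin":0},{"claw":1,"x":0,"y":0,"z":-3,"spin":0},{"claw":1,"x":0,"y":0,"z":-3,"spin":0},{"claw":1,"x":0,"y":0,"z":-2,"spin":0}]'
```

```text
t: 7.75
ee_pos: [0.442, -0.1302, 0.194]
ee_rot: [0.707, 0.707, 0.0, 0.002]
force: [-3.5, 1.5, 18.6]
finger_gap: 0.0189
t: 8.75
ee_pos: [0.4416, -0.1299, 0.3233]
ee_rot: [0.707, 0.707, 0.0, 0.001]
force: [0.9, -0.1, -0.6]
finger_gap: 0.0852
```

```bash
python3 -m crank '[{"claw":1,"x":3,"y":0.5,"z":0,"spin":0},{"claw":1,"x":4,"y":0.5,"z":0,"spin":0},{"claw":1,"x":4.5,"y":0.5,"z":0,"spin":0},{"claw":1,"x":4.5,"y":0.5,"z":0,"spin":0},{"claw":1,"x":4.5,"y":0.5,"z":0,"spin":0},{"claw":1,"x":4,"y":0.5,"z":0,"spin":0},{"claw":1,"x":3.5,"y":1,"z":0,"spin":0},{"claw":1,"x":0,"y":0,"z":0,"spin":8},{"claw":1,"x":0,"y":0,"z":0,"spin":0},{"claw":1,"x":0,"y":0,"z":0,"spin":0}]'; python3 - <<'E'
from h import *
g=grab("wrist"); save(g,"w2.png"); print(state()["ee_pos"],R.from_quat(state()["ee_rot"]).as_matrix()[:,1])
print(proj(g,[[.487,.2,.144],[.475,.107,.144]]))
E
```

```text
t: 9.75
ee_pos: [0.4808, 0.1502, 0.321]
ee_rot: [0.753, 0.658, -0.0, -0.0]
force: [-0.6, 0.0, -0.3]
finger_gap: 0.0853
[0.480825   0.14984466 0.32118337] [ 9.90665672e-01 -1.36313635e-01 -3.45237794e-04]
[[314.71172401 119.25525478]
 [315.346113   222.46826237]]
```

View pics/w2.png

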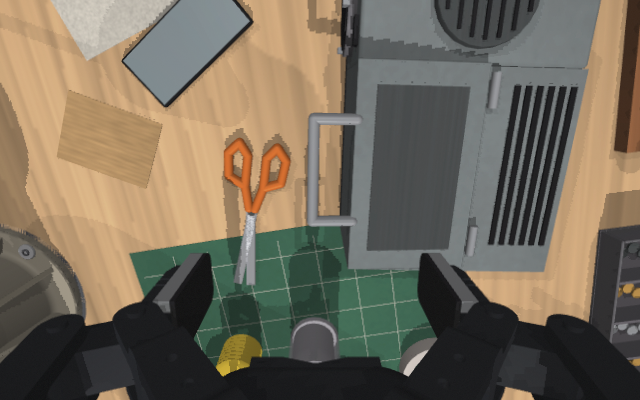

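The bar runs vertically at u≈314 from v=118 to 221, so the jaws are square to it. The hinge barrels are at about (494,88) and (472,239).

```bash
python3 - <<'E'
from h import *
g=load("w2.png")
y=np.array([.9907,-.1363,0]); x=np.array([.1363,.9907,0]); t=np.array([.4808,.1500,0])
for n,p,z in(("barA",(313.5,119),.144),("barB",(313.5,221),.144),("hA",(494,88),.137),("hB",(472,239),.137),("flapTL",(362,60),.133),("flapfront low",(350,268),.133)):
    P=atz(g,*p,z); print(n,P.round(4),"tool x,y",((P-t)@x).round(4),((P-t)@y).round(4))
E
```

```text
barA [0.486  0.2003 0.144 ] tool x,y 0.0506 -0.0017
barB [0.4735 0.1087 0.144 ] tool x,y -0.0419 -0.0016
hA [0.6425 0.2053 0.137 ] tool x,y 0.0768 0.1526
hB [0.6223 0.0672 0.137 ] tool x,y -0.0627 0.1514
flapTL [0.5331 0.2427 0.133 ] tool x,y 0.0989 0.0392
flapfront low [0.5023 0.0501 0.133 ] tool x,y -0.096 0.0349
```

```bash
python3 -m crank '[{"claw":-0.45,"x":0.4,"y":-0.2,"z":2,"spin":0},{"claw":-0.45,"x":0,"y":0,"z":3,"spin":0},{"claw":-0.45,"x":0,"y":0,"z":3,"spin":0},{"claw":-0.45,"x":0,"y":0,"z":2,"spin":0},{"claw":-0.45,"x":0,"y":0,"z":2,"spin":0},{"claw":-0.45,"x":0,"y":0,"z":0,"spin":0},{"claw":-0.45,"x":0,"y":0,"z":0,"spin":0}]' 25
```

```text
t: 10.5
ee_pos: [0.4795, 0.1538, 0.2017]
ee_rot: [0.754, 0.656, -0.0, -0.0]
force: [0.7, 0.5, 1.0]
finger_gap: 0.0233
```

```bash
python3 -m crank '[{"claw":-0.45,"x":0,"y":0,"z":2,"spin":0},{"claw":-0.45,"x":0,"y":0,"z":1.5,"spin":0},{"claw":-0.45,"x":0,"y":0,"z":1.5,"spin":0},{"claw":-0.45,"x":0,"y":0,"z":1,"spin":0},{"claw":-0.45,"x":0,"y":0,"z":0,"spin":0},{"claw":-1,"x":0,"y":0,"z":0,"spin":0},{"claw":-1,"x":0,"y":0,"z":0,"spin":0},{"claw":-1,"x":0,"y":0,"z":0,"spin":0}]'
```

```text
t: 11.3
ee_pos: [0.4793, 0.1546, 0.1419]
ee_rot: [0.754, 0.656, 0.0, -0.0]
force: [-2.8, 0.1, 0.5]
finger_gap: 0.0089
```

```bash
python3 -m crank '[{"claw":-1,"x":0,"y":0.1,"z":-1.3,"spin":0},{"claw":-1,"x":0,"y":0.3,"z":-1.4,"spin":0},{"claw":-1,"x":0,"y":0.4,"z":-1.4,"spin":0},{"claw":-1,"x":0,"y":0.6,"z":-1.4,"spin":0},{"claw":-1,"x":0,"y":0.7,"z":-1.3,"spin":0},{"claw":-1,"x":0,"y":0.9,"z":-1.3,"spin":0},{"claw":-1,"x":0,"y":0,"z":0,"spin":0},{"claw":-1,"x":0,"y":0,"z":0,"spin":0}]'
```

```text
t: 12.1
ee_pos: [0.5086, 0.1501, 0.2234]
ee_rot: [0.754, 0.656, -0.0, -0.0]
force: [-6.3, -1.0, 4.2]
finger_gap: 0.0089
```

```bash
python3 -m crank '[{"claw":-1,"x":0,"y":1.0,"z":-1.2,"spin":0},{"claw":-1,"x":0,"y":1.1,"z":-1.1,"spin":0},{"claw":-1,"x":0,"y":1.2,"z":-1.0,"spin":0},{"claw":-1,"x":0,"y":1.3,"z":-0.8,"spin":0},{"claw":-1,"x":0,"y":1.4,"z":-0.7,"spin":0},{"claw":-1,"x":0,"y":1.4,"z":-0.5,"spin":0},{"claw":-1,"x":0,"y":0,"z":0,"spin":0}]';  python3 -m crank '[{"claw":-1,"x":0,"y":1.5,"z":-0.4,"spin":0},{"claw":-1,"x":0,"y":1.5,"z":-0.3,"spin":0},{"claw":-1,"x":0,"y":1.5,"z":-0.1,"spin":0},{"claw":-1,"x":0,"y":1.5,"z":0,"spin":0},{"claw":-1,"x":0,"y":1.0,"z":0.1,"spin":0},{"claw":-1,"x":0,"y":0,"z":0,"spin":0},{"claw":-1,"x":0,"y":0,"z":0,"spin":0}]'
```

```text
t: 12.8
ee_pos: [0.5844, 0.1386, 0.2782]
ee_rot: [0.755, 0.656, 0.001, 0.002]
force: [-3.3, -4.9, 8.8]
finger_gap: 0.0088
t: 13.5
ee_pos: [0.6531, 0.1285, 0.2832]
ee_rot: [0.755, 0.656, -0.0, 0.002]
force: [-0.3, -5.0, 2.0]
finger_gap: 0.0089
```

```bash
python3 -m crank '[{"claw":-0.45,"x":0,"y":0,"z":0,"spin":0},{"claw":-0.45,"x":0,"y":0,"z":0,"spin":0},{"claw":-0.45,"x":0,"y":0,"z":-1.5,"spin":0},{"claw":-0.45,"x":0,"y":0,"z":-2.5,"spin":0},{"claw":-0.45,"x":0,"y":0,"z":-3,"spin":0},{"claw":-0.45,"x":0,"y":-2,"z":0,"spin":0},{"claw":-0.45,"x":0,"y":-2,"z":0,"spin":0},{"claw":-0.45,"x":0,"y":-2,"z":0,"spin":0},{"claw":-0.45,"x":0,"y":-2,"z":0,"spin":0},{"claw":-0.45,"x":0,"y":0,"z":0,"spin":0},{"claw":-0.45,"x":0,"y":0,"z":0,"spin":0}]'; python3 - <<'E'
from h import *
g=grab("wrist"); save(g,"w3.png"); s=state(); print(s["ee_pos"],R.from_quat(s["ee_rot"]).as_matrix()[:,1])
E
```

```text
t: 14.6
ee_pos: [0.5728, 0.1419, 0.353]
ee_rot: [0.754, 0.657, 0.001, 0.0]
force: [-0.6, 0.3, 1.0]
finger_gap: 0.0231
[0.57323144 0.14174963 0.3526238 ] [ 0.99045897 -0.13780146  0.00133404]
```

View pics/w3.png

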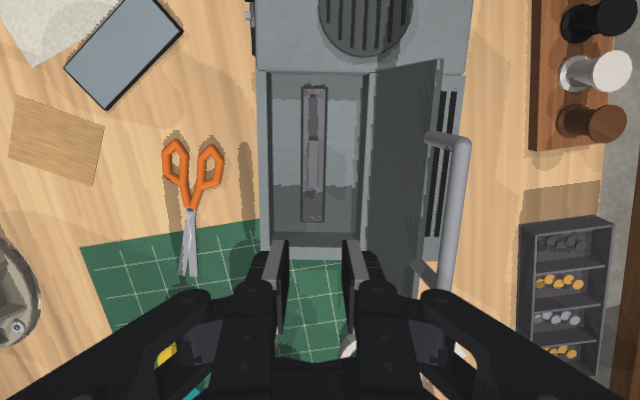

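The flap stands open. The cassette's frame is at (302-326, 86-222) in the well, and the tab isn't clear yet, so I'll enlarge that area.

```bash
python3 - <<'E'
from h import *
a=cv2.imread("pics/w3.png")[75:235,255:375]; a=cv2.convertScaleAbs(cv2.resize(a,None,fx=3.75,fy=3.75,interpolation=2),alpha=1.8,beta=0); cv2.imwrite("pics/w3c.png",a)
g=load("w3.png")
y=np.array([.9905,-.1378,0]); x=np.array([.1378,.9905,0]); t=np.array([.573,.1418,0])
for n,p in(("c1",(303,87)),("c2",(326,87)),("c3",(325,222)),("c4",(302,222))):
    P=atz(g,*p,.09); print(n,P.round(4),"tool",((P-t)@x).round(4),((P-t)@y).round(4))
E
```

```text
c1 [0.5711 0.2213 0.09  ] tool 0.0784 -0.0129
c2 [0.5954 0.2179 0.09  ] tool 0.0785 0.0117
c3 [0.5746 0.0658 0.09  ] tool -0.075 0.0121
c4 [0.5475 0.0696 0.09  ] tool -0.0751 -0.0153
```

View pics/w3c.png

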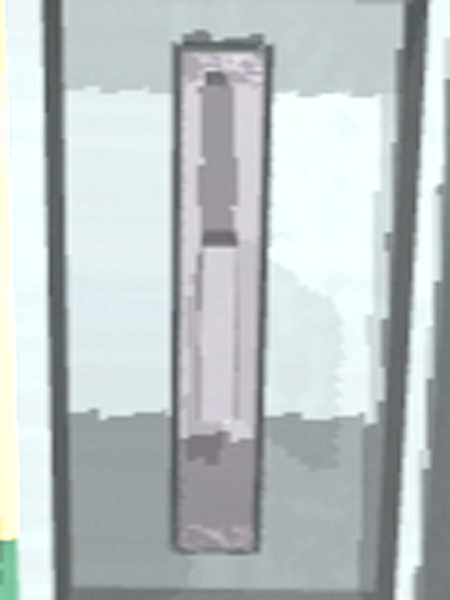

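```bash
python3 - <<'E'
from h import *
g=load("w3.png")
y=np.array([.9905,-.1378,0]); x=np.array([.1378,.9905,0]); t=np.array([.573,.1418,0])
for z in(.124,.09):
  for a in (.0267,-.0233):
    for b in(-.006,.004):
      p=proj(g,t+a*x+b*y+[0,0,z])[0]; print(z,a,b,p.round(1),((p-[255,75])*3.75).round(0))
P=atz(g,313.4,163,.124);print(((P-t)@x).round(4),((P-t)@y).round(4))
E
```

```text
0.124 0.0267 -0.006 [309.1 139.6] [203. 242.]
0.124 0.0267 0.004 [319.  139.6] [240. 242.]
0.124 -0.0233 -0.006 [309.3 187.3] [204. 421.]
0.124 -0.0233 0.004 [318.8 187.3] [239. 421.]
0.09 0.0267 -0.006 [309.6 135.8] [205. 228.]
0.09 0.0267 0.004 [318.6 135.8] [238. 228.]
0.09 -0.0233 -0.006 [309.7 179.7] [205. 392.]
0.09 -0.0233 0.004 [318.4 179.7] [238. 393.]
0.0026 -0.0017
```

The predicted tab outline matches the crop. Its centre is at tool x +0.2 cm and y -0.1 cm. Descending now.

```bash
python3 -m crank '[{"claw":-0.45,"x":0.2,"y":-0.1,"z":3,"spin":0},{"claw":-0.45,"x":0,"y":0,"z":4,"spin":0},{"claw":-0.45,"x":0,"y":0,"z":4,"spin":0},{"claw":-0.45,"x":0,"y":0,"z":3,"spin":0},{"claw":-0.45,"x":0,"y":0,"z":2,"spin":0},{"claw":-0.45,"x":0,"y":0,"z":2,"spin":0},{"claw":-0.45,"x":0,"y":0,"z":2,"spin":0},{"claw":-0.45,"x":0,"y":0,"z":2,"spin":0},{"claw":-0.45,"x":0,"y":0,"z":1,"spin":0},{"claw":-0.45,"x":0,"y":0,"z":0.9,"spin":0},{"claw":-0.45,"x":0,"y":0,"z":0,"spin":0},{"claw":-0.45,"x":0,"y":0,"z":0,"spin":0}]' 50
```

```text
t: 15.85
ee_pos: [0.5725, 0.1437, 0.1138]
ee_rot: [0.754, 0.656, 0.0, 0.0]
force: [-1.0, -0.7, -0.5]
finger_gap: 0.0234
```

```bash
python3 -m crank '[{"claw":-1,"x":0,"y":0,"z":0,"spin":0},{"claw":-1,"x":0,"y":0,"z":0,"spin":0},{"claw":-1,"x":0,"y":0,"z":0,"spin":0},{"claw":-1,"x":0,"y":0,"z":0,"spin":0},{"claw":-1,"x":0,"y":0,"z":0,"spin":0}]'
```

```text
t: 16.35
ee_pos: [0.5726, 0.1438, 0.1143]
ee_rot: [0.754, 0.656, 0.001, 0.001]
force: [0.0, 0.1, 5.5]
finger_gap: 0.0091
```

```bash
python3 -m crank '[{"claw":-1,"x":0,"y":0,"z":-0.5,"spin":0},{"claw":-1,"x":0,"y":0,"z":-1,"spin":0},{"claw":-1,"x":0,"y":0,"z":-1,"spin":0},{"claw":-1,"x":0,"y":0,"z":-1.5,"spin":0},{"claw":-1,"x":0,"y":0,"z":-2,"spin":0},{"claw":-1,"x":0,"y":0,"z":-2,"spin":0}]'; python3 -m crank '[{"claw":-1,"x":0,"y":0,"z":-2,"spin":0},{"claw":-1,"x":0,"y":0,"z":-2,"spin":0},{"claw":-1,"x":0,"y":0,"z":-2,"spin":0},{"claw":-1,"x":0,"y":0,"z":-2,"spin":0},{"claw":-1,"x":0,"y":0,"z":-2,"spin":0},{"claw":-1,"x":0,"y":0,"z":-2,"spin":0},{"claw":-1,"x":0,"y":0,"z":0,"spin":0},{"claw":-1,"x":0,"y":0,"z":0,"spin":-2},{"claw":-1,"x":0,"y":0,"z":0,"spin":-3},{"claw":-1,"x":0,"y":0,"z":0,"spin":-3},{"claw":-1,"x":0,"y":0,"z":0,"spin":0},{"claw":-1,"x":0,"y":0,"z":0,"spin":0}]';python3 -m crank '[{"claw":-1,"x":0,"y":0,"z":0,"spin":0},{"claw":-1,"x":0,"y":0,"z":0,"spin":0},{"claw":-1,"x":0,"y":0,"z":0,"spin":0},{"claw":-1,"x":0,"y":0,"z":0,"spin":0},{"claw":-1,"x":0,"y":0,"z":0,"spin":0}]'; python3 - <<'E'
from h import *
g=grab("side"); save(g,"s4.png",(200,90,450,290),3); h=grab("top"); save(h,"t4.png")
P=[[.5725,.0687,.213],[.5725,.2187,.213]]; print(((proj(g,P)-[200,90])*3).round())
E
```

```text
t: 16.95
ee_pos: [0.5717, 0.1436, 0.1945]
ee_rot: [0.754, 0.656, -0.0, -0.0]
force: [-0.0, -0.6, -0.9]
finger_gap: 0.0094
t: 18.15
ee_pos: [0.5716, 0.1437, 0.3127]
ee_rot: [0.707, 0.707, -0.0, -0.0]
force: [-0.5, 0.3, -1.3]
finger_gap: 0.009
t: 18.65
ee_pos: [0.5719, 0.1437, 0.3133]
ee_rot: [0.707, 0.707, 0.0, 0.0]
force: [-0.3, 0.2, -1.9]
finger_gap: 0.0094
[[392. 198.]
 [307. 149.]]
```

View pics/s4.png

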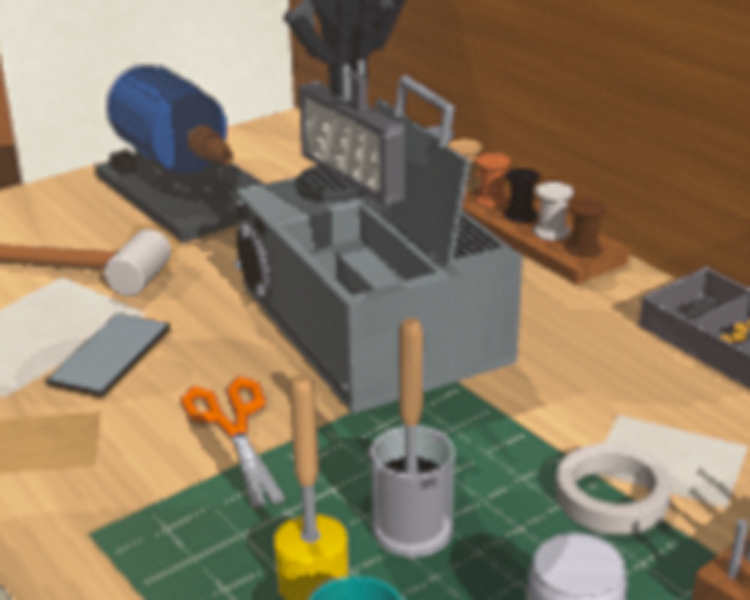

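The cassette is held level and clear of the housing, with its lower edge at crop (307,149) to (392,198), as predicted. The flap is open and the brush stands in the upright cup. Handing in.

```bash
python3 -c "
from h import *
print(workorder.hand_in()); s=state(); print(s['t'],s['ee_pos'],s['finger_gap'],s['force'])"
```

```text
the job is handed in; nothing more can be done
None
the job is handed in; nothing more can be done
```

The job is done and handed in at about 18.7 s of the 58 s allowed. The hand-in gives no verdict, and the state could not be read afterwards.

- **Brush:** I worked it up about 65 mm and back to the floor twice without letting go. Pressing it onto the floor gave about 19 N before I released it. The last picture shows it standing upright in the upright cup.
- **Flap:** I lifted it by the bail to about 1.7 rad, worked out from the gripper's position. It was still standing open in the last picture.
- **Cassette:** I drew it straight up by about 199 mm and turned it square to the table's front edge. It is held upright with its underside at about 0.21 m by calculation, some 8 cm above the housing. The fingers read a 9 mm opening on the 10 mm tab.

In the last side picture the cassette's lower edge was where I had predicted it. The bystanders visible there looked undisturbed, but I judged that by eye and did not measure them. The ruler is out of that picture, and the tin and the punch block are only partly in it. No check failed or disagreed.

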